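# Read a sample cylinder's pressure with a pencil gauge

## Robot

A 6-joint arm with a two-finger parallel gripper is mounted at the origin on a cart in front of the work surface, level with it; the furniture and walls round the work are solid. World frame = base frame: x ahead of the robot, y to its left, z up, the work surface at z = 0. Lengths are in m, angles in rad, forces in N, time in s.
With the tool pointing down it reaches from about 0.25 to 0.775 m from the base axis. Payload 8.9 kg.
Tool frame: the origin (TCP) lies at the very end of the fingers, on their centre line; the grasp point (between the pads) lies 19 mm behind it; z points along the fingers, y is the direction in which the jaws open and shut (so a half turn about z gives the same grasp; the last joint's range is limited). The gripper opens to 85 mm and grips with 20 to 120 N. Pads are 22 mm wide; open, the fingers measure 114 mm over their backs; the gripper's body (76 mm by 85 mm) begins 54 mm behind the grasp point. The pads swing forward as they close: fully open they stand 13 mm farther back than shut.
Start: joints at [-1.249, 0.291, -0.153, 1.127, 0, 1.431], TCP at [0.233, -0.47, 0.231] pointing down, gripper open.
Joint ranges: [-2.52, 2.52], [-0.91, 1.74], [-1.3, 1.37], [-1.96, 2.02], [-1.52, 1.47], [-3.14, 3.14]. Speed limits (rad/s): [2.22, 2.22, 2.79, 3.14, 3.14, 3.14].

## Interface

Orientations are given as [roll, pitch, yaw] about the fixed x, y, z axes, in that order (R = Rz(yaw) Ry(pitch) Rx(roll)).
In Python, from cell import arm gives the robot as it stands. The module is installed in compiled form; this text tells all that it offers.
- The arm moves only by the tool carry_out, never from a script. Its arguments are lists of equal length, an entry for each row: "slide": the shift along the tool's x, y, z in mm, a list of three; "rot": the turn, a rotation vector about the tool's x, y, z in rad, a list of three; "jaw": the closure in counts, from 0 (fully open) to 255 (shut). A call has 1 to 5 rows; each row is the pose to reach, as a shift and turn from the pose commanded when the call began, along the tool's axes at that moment; what a row does not reach only later rows make up. A row lasts 1/12 s, in which the tool goes at most 41.7 mm and 7.16 degrees, less where a joint would pass 70% of its speed; a pose out of reach is approached as far as the arm can. A call with a gripper value outside its range is refused whole. The fingers move at their own pace and stop on an object; "grip_force" is the grip in N (left out, the last holds). Time passes only in rows, so rows that repeat a pose let the fingers close. It gives the time, the measured TCP pose, the force and the opening at its end, in the units of the state.
- arm.state(): the state, without advancing time (a new reading comes with each control period).
- arm.grab_frame(name): name is "scene" or "top"; returns the picture (420x560x3 uint8, red, green, blue); there is no depth.
- arm.get_calibration(name): a dict with "intrinsics" (3x3 intrinsics, pixels), "R" (3x3) and "t" (3): a world point X has camera coordinates R X + t. Camera axes: x right, y down, z forward; pixel columns grow to the right and rows downward; lengths in m; the calibration is good to about 2 mm. A picture is of the moment at which its call begins. get_calibration takes no time and is no camera call.
- arm.close_job(): hands the job in, once; it reports no verdict.
Trained networks look in the newest picture that a camera, given by its name, has taken for a name from the list of things; names that differ only in an ending like _2 or _b are one class to them, and where a whole thing is asked for, a point or a joint stands for the part that bears it (a point fixed in the world has none). Each returns a list of dicts, best first, with "score" (0 to 1); they miss things now and then, are a little off and sometimes report something else, mostly with a low value. They report only what shows in the picture. A call takes as long as a camera call. They do not tell look-alikes from the thing itself.
- arm.boxes_of(camera, target): "extent" ([centre column, centre row, width, height] in pixels, round what is visible of it).
- arm.place_of(camera, target): "uv" ([column, row] in pixels: a listed point, or the origin of a listed thing).
The state is a dict: "clock": time; "joints": joint angles; "dq": joint speeds; "joint_torque": joint torques, N m; "position": TCP position; "ee_rot": TCP orientation; "contact_force": force on the tool from outside, world axes, zero at the start; "ft_torque": the same for the moment, N m; "opening": finger opening in m.
Only numpy, scipy, OpenCV 4.12 (cv2) and the standard library are available. Lean on these libraries where they do the work, as an engineer would, in place of code of your own. Each camera call takes 0.05 s, during which the arm holds its last target. There are 200 camera calls.

## Task

Take the red-topped pencil gauge out of its blue stand and press it, mouth down and upright, onto the valve on top of the steel gas sample cylinder until its rim is firmly seated on the black rubber pad; keep pressing with about 15 N (never more than 22 N) for about two seconds so that the pressure pushes the white rod out. Then stand the gauge back in the blue stand, let go, and leave the rod out to be read; leave the glass beaker and the blue-capped bottle where they are.

Things in the scene. Friction and masses are not known exactly. Their poses are not given: they have to be found in the camera images.
- gauge_grip (a point): Centre of the ribbed red grip of the pencil gauge, a round upright tool 110 mm tall, 0.135 kg; on its axis, 96 mm above its open lower rim (mouth), 14 mm below its top. The grip is 22 mm across, 73 to 110 mm above the mouth; below it a finger flange 36 mm across (68 to 73 mm), then an aluminium body 26 mm across. z is up, from mouth to top.
- gauge: The same gauge; the origin is the centre of its mouth (lower rim), z up along its axis. The bore in the mouth is 14 mm wide and 23 mm deep up to the foot of the rod.
- gauge_rod (a joint): How far the white rod has been pushed out of the gauge's top, m: 0 = in (3 mm still shows), at most 0.022. It stays where it is pushed by friction (it starts to move at about 3.2 N, plus 0.15 N per mm); a full reading is some 7 to 17 mm, depending on the unknown pressure.
- sample_cylinder: Stainless gas sample cylinder, 44 mm across, 160 mm long along its y axis, lying in black saddles, fixed to the worktop. Origin on the worktop under its middle; z up. Straight above the origin is its brass valve. The valve head is screwed in by an unknown amount: the top of its rubber pad is anywhere from 78 to 88 mm above the origin, the stem and pin with it (pin top 120 to 130 mm).
- valve_low (a point): Point on the valve's axis, 78 mm above the worktop: the lowest that the pad's top can be. Rubber pad 32 mm across; through it a brass stem 11 mm across, 14 mm above the pad; on it a sprung steel pin 5 mm across, up to 42 mm above the pad. The pin yields at a nearly constant 4 to 6 N; once the gauge's rim is on the pad, the force grows by 3.5 N per mm, and the pad is solid after 8 mm.
- gauge_stand: Blue block 80 x 80 x 40 mm, fixed to the worktop, origin at the centre of its underside; in its middle a vertical round hole 31 mm wide with a chamfered edge, whose floor is 8 mm above the worktop, holds the gauge upright.
- beaker: Small glass beaker, 56 mm across, 70 mm tall, origin at the centre of its underside. Bystander.
- bottle: White reagent bottle with a blue cap, 48 mm across, 95 mm tall, origin at the centre of its underside. Bystander.
Mind the look-alikes: they are no part of the job. What is shaped like the gauge but yellow is not meant.

How it is judged:
On the way:
1. the gauge is upright on the valve and pressed on it with 11 to 19 N for 1.5 s, its rod pushed out by more than 5 mm (contact force between gauge and sample_cylinder between 11 and 19 N and horizontal distance between gauge and sample_cylinder below 0.004 m and z of gauge in the frame of sample_cylinder below 0.089 m and angle between gauge's own z axis and vertical below 0.12 rad and value of joint gauge_rod above 0.005 m), for 1.5 s.
At the end, for the whole second after the job is handed in: the gauge stands in the stand's hole, mouth down on its floor (within 5 mm) and upright (within 0.2 rad), released and at rest, with its rod still more than 5 mm out (horizontal distance between gauge and gauge_stand below 0.006 m and z of gauge in the frame of gauge_stand between 0.003 and 0.013 m and angle between gauge's own z axis and vertical below 0.2 rad and linear speed of gauge below 0.02 m/s and value of joint gauge_rod above 0.005 m); the robot touches nothing.
It fails at once if gauge pressed on the valve with more than 22 N (contact force between gauge and sample_cylinder above 22 N).
It fails at once if beaker or bottle moved by more than 25 mm (distance of any of beaker, bottle from where it was at the start of the episode above 0.025 m).
It fails at once if the robot pushes the cylinder or its valve with more than 10 N (contact force between any of the fingers, the arm and sample_cylinder above 10 N).
It also fails if it takes over 64 s, if anything falls off the work surface, if the arm or the gripper's body presses on something with over 40 N, if the wrist force passes 120 N, or if a joint passes its speed limit or range.

## Working session

There is one attempt and no reset: what is moved stays moved. The work goes in short steps, Python scripts to look and compute and a tool call to move; the robot and the scene stay as the last step left them, time stands still between calls to the robot, and variables do not carry over. Pictures are saved under pics/ and viewed, about 8 in all and at most 12, crops included, and the job is handed in when it is done.

Besides the shell and the picture viewer there is one more tool, called after "Emit:" as a command line: name --argument value ..., lists and objects as JSON in quotes. carry_out: Moves the arm, as the interface text tells. Its arguments: {"type":"object","properties":{"slide":{"type":"array"},"rot":{"type":"array"},"jaw":{"type":"array"},"grip_force":{"type":"number"}},"required":["slide","rot","jaw"]}

```bash
mkdir -p pics; cat > h.py <<'E'
from cell import arm
import numpy as np, cv2
from scipy.optimize import least_squares
from scipy.spatial.transform import Rotation as Ro
def save(cam,fn):
    im=arm.grab_frame(cam); cv2.imwrite('pics/'+fn,cv2.cvtColor(im,cv2.COLOR_RGB2BGR)); return im
def proj(cam,X):
    c=arm.get_calibration(cam); p=np.array(c['intrinsics'])@(np.array(c['R'])@np.array(X)+np.array(c['t'])); return p[:2]/p[2]
def onplane(cam,uv,z):
    c=arm.get_calibration(cam);R=np.array(c['R']);o=-R.T@np.array(c['t'])
    d=R.T@np.linalg.inv(np.array(c['intrinsics']))@np.array([uv[0],uv[1],1.]); return o+d*(z-o[2])/d[2]
def tri(a,b):
    f=lambda X:np.r_[proj('scene',X)-a,proj('top',X)-b]
    r=least_squares(f,[.45,0,.1]); return r.x,np.abs(r.fun).max()
E
python3 - <<'E'
from h import *
np.set_printoptions(precision=3,suppress=True)
a=save('scene','s0.png');b=save('top','t0.png')
cv2.imwrite('pics/both.png',cv2.cvtColor(cv2.resize(np.vstack([a,b]),None,fx=.714,fy=.714),cv2.COLOR_RGB2BGR))
for n in ['gauge_grip','gauge','valve_low','gauge_stand','sample_cylinder','beaker','bottle']:
    for c in ['scene','top']:
        for r in arm.place_of(c,n)[:3]:
            print(n,c,round(r['score'],2),np.round(r['uv'],1),onplane(c,r['uv'],{'gauge_grip':.104,'gauge':.008,'valve_low':.078}.get(n,0)))
print(arm.state())
E
```

```text
gauge_grip scene 0.57 [348.5 269.1] [ 0.386 -0.27   0.104]
gauge_grip scene 0.5 [381.3 244.6] [ 0.523 -0.305  0.104]
gauge_grip top 0.6 [382.7 265.3] [ 0.411 -0.256  0.104]
gauge_grip top 0.44 [403.9 221.2] [ 0.523 -0.308  0.104]
gauge scene 0.74 [375.8 273.8] [ 0.523 -0.299  0.008]
gauge scene 0.64 [347.2 297.7] [ 0.396 -0.269  0.008]
gauge top 0.76 [375.5 260.8] [ 0.417 -0.258  0.008]
gauge top 0.48 [394.6 220. ] [ 0.529 -0.308  0.008]
valve_low scene 0.57 [199.6 213.9] [0.459 0.237 0.078]
valve_low top 0.71 [196.  246.2] [0.446 0.219 0.078]
gauge_stand scene 0.63 [381.3 273.2] [ 0.543 -0.309  0.   ]
gauge_stand top 0.67 [392.3 221.4] [ 0.525 -0.304  0.   ]
sample_cylinder scene 0.74 [203.6 238.2] [0.45  0.224 0.   ]
sample_cylinder top 0.97 [200.  246.2] [0.444 0.223 0.   ]
beaker scene 0.69 [306.4 216.5] [0.716 0.005 0.   ]
beaker top 0.73 [284.2 152.2] [ 0.71  -0.002  0.   ]
bottle scene 0.45 [213.8 198.5] [0.673 0.352 0.   ]
bottle top 0.75 [162.  163.1] [0.671 0.337 0.   ]
bottle top 0.71 [198.6 244.4] [0.449 0.227 0.   ]
bottle top 0.18 [405.2 221.2] [ 0.527 -0.339  0.   ]
{'clock': 0.8, 'joints': array([-1.249,  0.291, -0.153,  1.127,  0.   ,  1.432]), 'dq': array([-0.001,  0.   ,  0.002,  0.001, -0.001,  0.001]), 'joint_torque': array([  0.002, -53.698,  33.163,   0.001,  -0.   ,   0.   ]), 'position': array([ 0.233, -0.47 ,  0.231]), 'ee_rot': array([-3.142, -0.   ,  0.461]), 'contact_force': array([-0.088,  0.328, -0.266]), 'ft_torque': array([-0.042, -0.029,  0.055]), 'opening': 0.0855442553993062}
```

View pics/both.png

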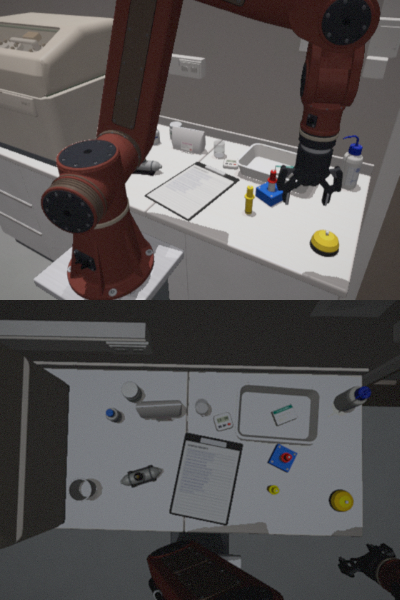

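The scene picture shows the red gauge in the blue stand at top-camera px (395,221), the yellow look-alike at (383,265), and the cylinder valve at about (197,246). I'll start the move, then measure more closely.

```bash
python3 - <<'E'
from h import *
np.set_printoptions(precision=4,suppress=True)
a=save('scene','s1.png');b=save('top','t1.png')
def crop(im,c,w=40,k=7): 
    x,y=map(int,c); return cv2.resize(im[y-w//2:y+w//2,x-w//2:x+w//2],None,fx=k,fy=k,interpolation=cv2.INTER_CUBIC)
m=np.vstack([np.hstack([crop(a,(378,255)),crop(a,(200,222))]),np.hstack([crop(b,(398,221)),crop(b,(197,246))])])
cv2.imwrite('pics/crops.png',cv2.cvtColor(m,cv2.COLOR_RGB2BGR))
hsv=cv2.cvtColor(b,cv2.COLOR_RGB2HSV)
sub=np.zeros(b.shape[:2],bool);sub[195:245,370:430]=1
blue=sub&(hsv[...,0]>100)&(hsv[...,0]<130)&(hsv[...,1]>120)
red=sub&((hsv[...,0]<8)|(hsv[...,0]>172))&(hsv[...,1]>120)
for n,k,z in(('blue',blue,.04),('red',red,.1)):
    y,x=np.nonzero(k); (c,s,an)=cv2.minAreaRect(np.c_[x,y].astype(np.float32)); print(n,len(x),x.mean(),y.mean(),c,s,an,onplane('top',c,z),onplane('top',(x.mean(),y.mean()),z))
for c in('scene','top'):
    k=arm.get_calibration(c);R=np.array(k['R']);print(c,-R.T@np.array(k['t']),np.array(k['intrinsics'])[0])
E
```

```text
blue 711 394.112517580872 221.22362869198312 (395.5000305175781, 221.00001525878906) (31.304948806762695, 29.96331024169922) 26.56505012512207 [ 0.5252 -0.3027  0.04  ] [ 0.5245 -0.299   0.04  ]
red 120 399.7416666666667 220.5 (400.0, 220.5) (11.0, 14.0) 90.0 [ 0.5244 -0.299   0.1   ] [ 0.5244 -0.2984  0.1   ]
scene [-0.4416 -0.5626  0.7614] [453.2895   0.     278.5803]
top [ 0.4779 -0.0023  1.2455] [452.3084   0.     277.3605]
```

View pics/crops.png

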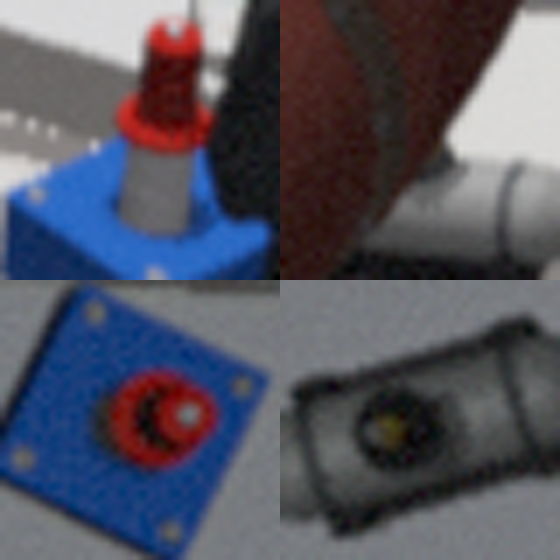

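Emit:
carry_out --slide '[[0, 0, 0], [0, 0, 0], [0, 0, 0], [0, 0, 0], [0, 0, 0]]' --rot '[[0, 0, -0.125], [0, 0, -0.25], [0, 0, -0.375], [0, 0, -0.5], [0, 0, -0.62]]' --jaw '[0, 0, 0, 0, 0]'

```text
clock: 1.32
position: [0.2334, -0.4702, 0.2313]
ee_rot: [3.142, 0.0, 1.087]
contact_force: [0.2, -0.2, -0.5]
opening: 0.0853
```

Emit:
carry_out --slide '[[0, 0, 0], [0, 0, 0], [0, 0, 0], [0, 0, 0], [0, 0, 0]]' --rot '[[0, 0, -0.125], [0, 0, -0.25], [0, 0, -0.375], [0, 0, -0.4898], [0, 0, -0.4898]]' --jaw '[0, 0, 0, 0, 0]'

```text
clock: 1.73
position: [0.2335, -0.4702, 0.2313]
ee_rot: [3.142, -0.0, 1.576]
contact_force: [0.7, 0.6, -0.2]
opening: 0.0853
```

Crops: in the top view the stand's screws centre at px (396.5,220.8) and the rod tip sits at (404.3,219.6). The valve pad centre is about (193.7,247.0) with the pin near (192.3,247.3). In the scene view the arm hides the valve.

```bash
python3 - <<'E'
from h import *
np.set_printoptions(precision=4,suppress=True)
for uv,z in(((396.4,220.8),.04),((404.3,219.6),.121),((193.7,247),.083),((192.3,247.3),.125)): print(onplane('top',uv,z))
# scene: flange centre, rod tip
for uv,z in(((358+166/7-.4,235+117/7-.4),.081),((358+175/7-.4,235+28/7-.4),.121)): print('s',onplane('scene',uv,z))
print(tri((358+175/7-.4,235+28/7-.4),(404.3,219.6)))
E
```

```text
[ 0.5258 -0.305   0.04  ]
[ 0.526  -0.3042  0.121 ]
[0.4435 0.2238 0.083 ]
[0.4439 0.219  0.125 ]
s [ 0.5265 -0.3058  0.081 ]
s [ 0.5253 -0.3054  0.121 ]
(array([ 0.5262, -0.3048,  0.1202]), np.float64(0.16714517430267506))
```

Emit:
carry_out --slide '[[20, 35, 0], [40, 70, 0], [60, 106, 0], [80, 141, 0], [100, 177, 0]]' --rot '[[0, 0, 0], [0, 0, 0], [0, 0, 0], [0, 0, 0], [0, 0, 0]]' --jaw '[0, 0, 0, 0, 0]'

```text
clock: 2.15
position: [0.4118, -0.3692, 0.2315]
ee_rot: [3.141, 0.0, 1.566]
contact_force: [0.0, -1.7, 0.8]
opening: 0.0852
```

Emit:
carry_out --slide '[[20, 35, 0], [40, 70, 0], [65, 115.5, 0], [65, 115.5, 20], [65, 115.5, 20]]' --rot '[[0, 0, 0], [0, 0, 0], [0, 0, 0], [0, 0, 0], [0, 0, 0]]' --jaw '[0, 0, 0, 0, 0]'

```text
clock: 2.57
position: [0.5276, -0.3025, 0.2083]
ee_rot: [-3.139, -0.002, 1.57]
contact_force: [-1.0, 0.6, -1.0]
opening: 0.0852
```

Emit:
carry_out --slide '[[0, 0, 20], [0, 0, 45], [0, 0, 70], [0, 0, 70], [0, 0, 70]]' --rot '[[0, 0, 0], [0, 0, 0], [0, 0, 0], [0, 0, 0], [0, 0, 0]]' --jaw '[0, 0, 0, 0, 0]'

```text
clock: 2.98
position: [0.5247, -0.3053, 0.141]
ee_rot: [-3.139, -0.001, 1.568]
contact_force: [0.6, -0.0, 1.3]
opening: 0.0855
```

```bash
python3 - <<'E'
from h import *
np.set_printoptions(precision=4,suppress=True)
save('scene','s2.png');save('top','t2.png');print(arm.state())
E
```

```text
{'clock': 3.0833, 'joints': array([-0.6469,  0.5053, -0.0642,  0.9994, -0.0001,  0.9259]), 'dq': array([ 0.0027, -0.0084,  0.008 , -0.0071,  0.0021, -0.0041]), 'joint_torque': array([ -0.026 , -64.6346,  30.5069,   0.0473,  -0.0042,   0.0245]), 'position': array([ 0.5263, -0.3062,  0.1431]), 'ee_rot': array([3.1402, 0.0012, 1.5688]), 'contact_force': array([ 0.1066, -1.3739, -0.3077]), 'ft_torque': array([ 0.0098, -0.0651,  0.0045]), 'opening': 0.08550247196363144}
```

Emit:
carry_out --slide '[[0, 0, 20], [0, 0, 40], [0, 0, 55], [0, 0, 55], [0, 0, 55]]' --rot '[[0, 0, 0], [0, 0, 0], [0, 0, 0], [0, 0, 0], [0, 0, 0]]' --jaw '[0, 0, 0, 0, 0]'

```text
clock: 3.5
position: [0.5262, -0.3057, 0.0875]
ee_rot: [3.141, 0.0, 1.57]
contact_force: [-0.5, -0.4, 0.6]
opening: 0.0855
```

Emit:
carry_out --slide '[[0, 0, 0], [0, 0, 0], [0, 0, 0], [0, 0, 0], [0, 0, 0]]' --rot '[[0, 0, 0], [0, 0, 0], [0, 0, 0], [0, 0, 0], [0, 0, 0]]' --jaw '[100, 140, 200, 255, 255]' --grip_force 70

```text
clock: 3.92
position: [0.5262, -0.3055, 0.0868]
ee_rot: [3.141, 0.0, 1.571]
contact_force: [-0.1, -0.6, -0.5]
opening: 0.0253
```

Emit:
carry_out --slide '[[0, 0, 0], [0, 0, 0], [0, 0, 0], [0, 0, 0], [0, 0, 0]]' --rot '[[0, 0, 0], [0, 0, 0], [0, 0, 0], [0, 0, 0], [0, 0, 0]]' --jaw '[255, 255, 255, 255, 255]'

```text
clock: 4.33
position: [0.5261, -0.3055, 0.0869]
ee_rot: [3.141, 0.001, 1.571]
contact_force: [-1.7, 0.6, 5.7]
opening: 0.0202
```

```bash
python3 - <<'E'
from h import *
np.set_printoptions(precision=4,suppress=True)
a=save('scene','s3.png');b=save('top','t3.png');s=arm.state();print(s['position'],s['contact_force'],s['opening'])
def crop(im,c,w=80,k=5): 
    x,y=map(int,c); return cv2.resize(im[y-w//2:y+w//2,x-w//2:x+w//2],None,fx=k,fy=k,interpolation=cv2.INTER_CUBIC)
m=np.hstack([crop(a,(378,245)),crop(a,(200,215))])
cv2.imwrite('pics/g3.png',cv2.cvtColor(m,cv2.COLOR_RGB2BGR))
E
```

```text
[ 0.5261 -0.3055  0.0869] [-1.8994  1.0955  5.9028] 0.020407193971677565
```

View pics/g3.png

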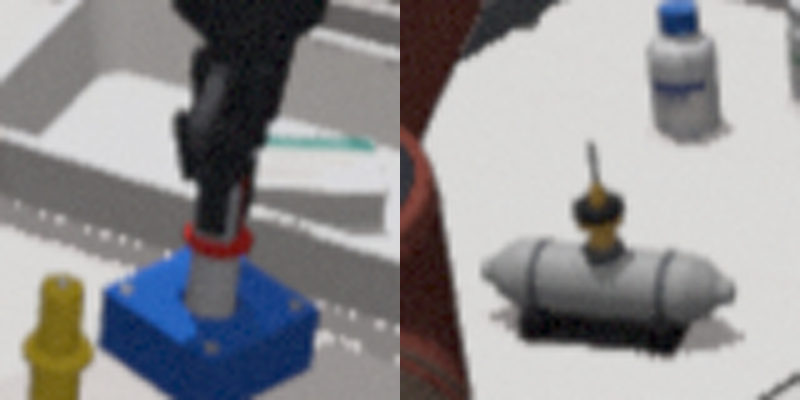

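The gauge is gripped and still upright in the stand. The valve now shows in the scene view, with its pin tip at about px (197.6,203.2) and its pad at about (199.2,217). I'll triangulate those and lift the gauge.

```bash
python3 - <<'E'
from h import *
np.set_printoptions(precision=4,suppress=True)
b=cv2.imread('pics/t3.png');a=cv2.imread('pics/s3.png')
m=np.hstack([cv2.resize(a[196:236,180:220],None,fx=10,fy=10,interpolation=cv2.INTER_CUBIC),cv2.resize(b[226:266,173:213],None,fx=10,fy=10,interpolation=cv2.INTER_CUBIC)])
m=cv2.convertScaleAbs(m,alpha=1.5)
cv2.imwrite('pics/v3.png',m)
print(tri((197.6,203.2),(192.3,247.3)),tri((199.2,217),(193.7,247)))
E
```

```text
(array([0.4426, 0.2206, 0.1267]), np.float64(1.123734056487251)) (array([0.4432, 0.2249, 0.0788]), np.float64(0.16192551982419445))
```

View pics/v3.png

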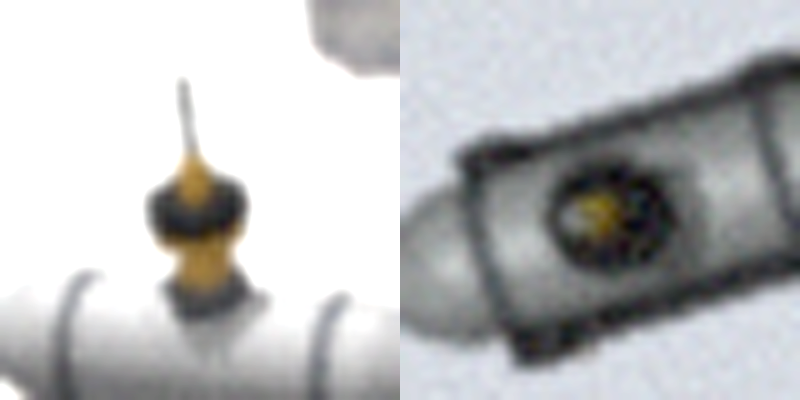

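Emit:
carry_out --slide '[[0, 0, -10], [0, 0, -30], [0, 0, -60], [0, 0, -100], [0, 0, -140]]' --rot '[[0, 0, 0], [0, 0, 0], [0, 0, 0], [0, 0, 0], [0, 0, 0]]' --jaw '[255, 255, 255, 255, 255]'

```text
clock: 4.85
position: [0.5252, -0.3047, 0.2277]
ee_rot: [-3.14, -0.001, 1.571]
contact_force: [1.0, -1.3, -2.2]
opening: 0.0201
```

The enlarged crops give, in the scene view, the pin tip at px (197.9,203.5) and the stem top at (199.1,211). In the top view the pad is at (193.6,246.9), the stem at (192.5,246.8) and the pin tip at about (189.8,246.8).

```bash
python3 - <<'E'
from h import *
np.set_printoptions(precision=4,suppress=True)
obs=[('scene',(197.85,203.5),.042),('top',(189.8,246.75),.042),('scene',(199.05,211),.014),('top',(192.5,246.75),.014),('top',(193.6,246.85),0)]
f=lambda p:np.concatenate([proj(c,[p[0],p[1],p[2]+z])-np.array(u) for c,u,z in obs])
r=least_squares(f,[.444,.222,.083]);print(r.x,r.fun)
s=arm.state();print(s['position'],s['ee_rot'],s['contact_force'])
E
```

```text
[0.4444 0.2246 0.0834] [ 0.2338 -0.3896  0.2463  0.2939  0.016   0.4181 -0.2096  0.0214 -0.2281
 -0.21  ]
[ 0.5252 -0.3047  0.2277] [-3.1402 -0.0012  1.5706] [ 1.0498 -1.3033 -2.1519]
```

Emit:
carry_out --slide '[[38, -6, -10], [76, -12, -15], [114, -18, -20], [152, -24, -20], [190, -30, -20]]' --rot '[[0, 0, 0], [0, 0, 0], [0, 0, 0], [0, 0, 0], [0, 0, 0]]' --jaw '[255, 255, 255, 255, 255]'

```text
clock: 5.27
position: [0.4955, -0.1138, 0.2472]
ee_rot: [3.141, 0.0, 1.57]
contact_force: [1.3, 0.1, -1.1]
opening: 0.0199
```

Emit:
carry_out --slide '[[38, -6, 0], [76, -12, 0], [114, -18, 0], [152, -24, 0], [190, -30, 0]]' --rot '[[0, 0, 0], [0, 0, 0], [0, 0, 0], [0, 0, 0], [0, 0, 0]]' --jaw '[255, 255, 255, 255, 255]'

```text
clock: 5.68
position: [0.4653, 0.0765, 0.247]
ee_rot: [3.141, -0.0, 1.57]
contact_force: [0.7, 0.5, -1.4]
opening: 0.02
```

Emit:
carry_out --slide '[[35, -6, 0], [70, -12, 0], [105, -16, 0], [130, -20, 0], [149.5, -21.5, 0]]' --rot '[[0, 0, 0], [0, 0, 0], [0, 0, 0], [0, 0, 0], [0, 0, 0]]' --jaw '[255, 255, 255, 255, 255]'

```text
clock: 6.1
position: [0.4435, 0.2265, 0.2469]
ee_rot: [-3.142, -0.0, 1.572]
contact_force: [1.8, -0.9, -2.1]
opening: 0.0203
```

Emit:
carry_out --slide '[[0, 0, 0], [0, 0, 0], [0, 0, 0]]' --rot '[[0, 0, 0], [0, 0, 0], [0, 0, 0]]' --jaw '[255, 255, 255]'

```text
clock: 6.35
position: [0.4445, 0.2238, 0.2465]
ee_rot: [-3.141, 0.0, 1.571]
contact_force: [-0.0, 0.7, -0.5]
opening: 0.0204
```

```bash
python3 - <<'E'
from h import *
np.set_printoptions(precision=4,suppress=True)
a=save('scene','s4.png');b=save('top','t4.png');s=arm.state();print(s['clock'],s['position'],s['ee_rot'],s['contact_force'],s['joints'])
m=np.hstack([cv2.resize(a[165:237,170:230],None,fx=8,fy=8,interpolation=cv2.INTER_CUBIC)])
m=cv2.convertScaleAbs(m[...,::-1],alpha=1.5)
cv2.imwrite('pics/v4.png',m)
for z in(.169,.237,.242): print(z,proj('scene',[.4444,.2246,z]))
print(proj('top',[.4444,.2246,.237]))
E
```

```text
6.45 [0.4447 0.2234 0.2465] [-3.1416  0.0002  1.5695] [ 0.1579 -0.7634 -2.0753] [ 0.3186  0.2305 -0.1943  1.1461 -0.0002  1.8906]
0.169 [196.4966 189.8303]
0.237 [193.937  168.1835]
0.242 [193.7433 166.5458]
[179.8477 248.2883]
```

View pics/v4.png

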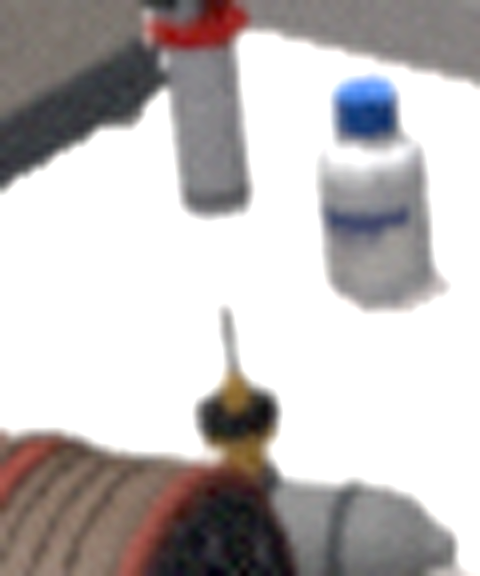

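The mouth projects to scene column 196.5, against a predicted 196.5, so it is aligned over the valve. I'll descend in stages with force checks.

Emit:
carry_out --slide '[[0, 0, 15], [0, 0, 30], [0, 0, 40], [0, 0, 45], [0, 0, 48]]' --rot '[[0, 0, 0], [0, 0, 0], [0, 0, 0], [0, 0, 0], [0, 0, 0]]' --jaw '[255, 255, 255, 255, 255]'

```text
clock: 6.87
position: [0.4444, 0.2236, 0.1978]
ee_rot: [-3.141, 0.0, 1.57]
contact_force: [0.2, 0.6, -1.6]
opening: 0.0201
```

Emit:
carry_out --slide '[[0, 0, 3], [0, 0, 6], [0, 0, 9], [0, 0, 12], [0, 0, 12]]' --rot '[[0, 0, 0], [0, 0, 0], [0, 0, 0], [0, 0, 0], [0, 0, 0]]' --jaw '[255, 255, 255, 255, 255]'

```text
clock: 7.28
position: [0.4444, 0.2242, 0.1859]
ee_rot: [-3.141, 0.0, 1.571]
contact_force: [-0.4, -0.4, -1.3]
opening: 0.0203
```

```bash
python3 - <<'E'
from h import *
np.set_printoptions(precision=4,suppress=True)
a=save('scene','s5.png');s=arm.state();print(s['clock'],s['position'],s['ee_rot'],s['contact_force'],s['ft_torque'])
m=cv2.resize(a[170:230,170:230],None,fx=8,fy=8,interpolation=cv2.INTER_CUBIC)
m=cv2.convertScaleAbs(m[...,::-1],alpha=1.5)
cv2.imwrite('pics/v5.png',m)
E
```

```text
7.3333 [0.4445 0.2242 0.1862] [-3.1413  0.0001  1.5706] [-0.1674  0.541  -1.0876] [ 0.0109 -0.0188  0.0062]
```

View pics/v5.png

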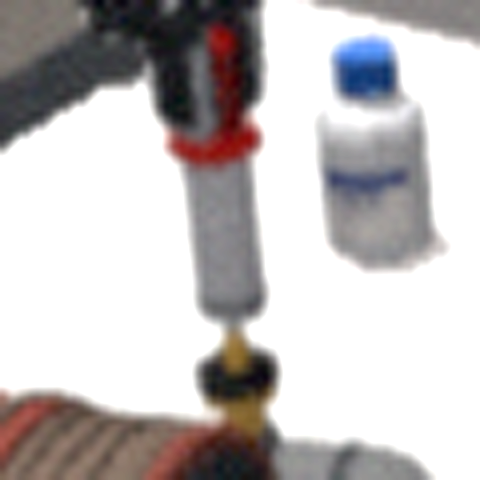

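Emit:
carry_out --slide '[[0, 0, 2], [0, 0, 4], [0, 0, 6], [0, 0, 8], [0, 0, 8]]' --rot '[[0, 0, 0], [0, 0, 0], [0, 0, 0], [0, 0, 0], [0, 0, 0]]' --jaw '[255, 255, 255, 255, 255]'

```text
clock: 7.75
position: [0.4447, 0.2243, 0.1782]
ee_rot: [3.141, -0.0, 1.571]
contact_force: [0.1, 0.1, 1.1]
opening: 0.0204
```

Emit:
carry_out --slide '[[0, 0, 1], [0, 0, 2], [0, 0, 3], [0, 0, 4], [0, 0, 4]]' --rot '[[0, 0, 0], [0, 0, 0], [0, 0, 0], [0, 0, 0], [0, 0, 0]]' --jaw '[255, 255, 255, 255, 255]'

```text
clock: 8.17
position: [0.4447, 0.2242, 0.1742]
ee_rot: [3.141, -0.0, 1.571]
contact_force: [1.1, 0.4, 2.7]
opening: 0.0204
```

Emit:
carry_out --slide '[[0, 0, 1], [0, 0, 2], [0, 0, 3], [0, 0, 3], [0, 0, 3]]' --rot '[[0, 0, 0], [0, 0, 0], [0, 0, 0], [0, 0, 0], [0, 0, 0]]' --jaw '[255, 255, 255, 255, 255]'

```text
clock: 8.58
position: [0.4447, 0.2242, 0.1713]
ee_rot: [3.141, 0.0, 1.571]
contact_force: [-0.1, 0.1, 3.6]
opening: 0.0204
```

Emit:
carry_out --slide '[[0, 0, 1.5], [0, 0, 3], [0, 0, 4.5], [0, 0, 5], [0, 0, 5]]' --rot '[[0, 0, 0], [0, 0, 0], [0, 0, 0], [0, 0, 0], [0, 0, 0]]' --jaw '[255, 255, 255, 255, 255]'

```text
clock: 9.0
position: [0.4446, 0.2242, 0.1662]
ee_rot: [3.142, -0.0, 1.571]
contact_force: [1.4, 0.4, 3.2]
opening: 0.0204
```

Emit:
carry_out --slide '[[0, 0, 1], [0, 0, 2], [0, 0, 3], [0, 0, 3], [0, 0, 3]]' --rot '[[0, 0, 0], [0, 0, 0], [0, 0, 0], [0, 0, 0], [0, 0, 0]]' --jaw '[255, 255, 255, 255, 255]'

```text
clock: 9.42
position: [0.4447, 0.2243, 0.1634]
ee_rot: [3.141, -0.0, 1.571]
contact_force: [0.8, 0.9, 6.2]
opening: 0.0199
```

Emit:
carry_out --slide '[[0, 0, 0.7], [0, 0, 1.4], [0, 0, 2], [0, 0, 2], [0, 0, 2]]' --rot '[[0, 0, 0], [0, 0, 0], [0, 0, 0], [0, 0, 0], [0, 0, 0]]' --jaw '[255, 255, 255, 255, 255]'

```text
clock: 9.83
position: [0.4447, 0.2243, 0.1619]
ee_rot: [3.141, -0.0, 1.571]
contact_force: [-1.4, 0.4, 11.3]
opening: 0.0204
```

Emit:
carry_out --slide '[[0, 0, 0.4], [0, 0, 0.4], [0, 0, 0.4], [0, 0, 0.4], [0, 0, 0.4]]' --rot '[[0, 0, 0], [0, 0, 0], [0, 0, 0], [0, 0, 0], [0, 0, 0]]' --jaw '[255, 255, 255, 255, 255]'

```text
clock: 10.25
position: [0.4448, 0.2243, 0.1616]
ee_rot: [3.141, -0.0, 1.571]
contact_force: [-1.5, -0.5, 12.4]
opening: 0.0202
```

```bash
python3 - <<'E'
from h import *
np.set_printoptions(precision=4,suppress=True)
for i in range(10):
    a=arm.grab_frame('scene');s=arm.state();print(s['clock'],s['position'],s['contact_force'])
m=cv2.resize(a[170:230,170:230],None,fx=8,fy=8,interpolation=cv2.INTER_CUBIC)
cv2.imwrite('pics/v6.png',cv2.convertScaleAbs(m[...,::-1],alpha=1.5))
E
```

```text
10.3 [0.4448 0.2243 0.1616] [-1.3961  0.2221 11.9757]
10.35 [0.4448 0.2243 0.1616] [-1.0098 -0.4628 11.9739]
10.4 [0.4447 0.2244 0.1616] [-1.5599  0.0273 12.5897]
10.45 [0.4448 0.2243 0.1616] [-1.1597  0.6812 12.2595]
10.5 [0.4447 0.2243 0.1616] [-2.1409 -0.2679 12.2854]
10.55 [0.4448 0.2243 0.1616] [-1.3667  0.1364 12.0008]
10.6 [0.4448 0.2244 0.1616] [-0.8751  0.0472 12.2477]
10.65 [0.4447 0.2244 0.1616] [-1.4549  0.4377 12.0129]
10.7 [0.4448 0.2243 0.1616] [-1.1785 -0.2532 12.3568]
10.75 [0.4448 0.2244 0.1616] [-1.8651 -0.0067 12.1616]
```

Emit:
carry_out --slide '[[0, 0, 0.4], [0, 0, 0.4], [0, 0, 0.4], [0, 0, 0.4], [0, 0, 0.4]]' --rot '[[0, 0, 0], [0, 0, 0], [0, 0, 0], [0, 0, 0], [0, 0, 0]]' --jaw '[255, 255, 255, 255, 255]'

```text
clock: 11.17
position: [0.4448, 0.2244, 0.1613]
ee_rot: [3.141, -0.0, 1.571]
contact_force: [-2.0, 0.2, 14.1]
opening: 0.0201
```

```bash
python3 - <<'E'
from h import *
np.set_printoptions(precision=4,suppress=True)
F=[]
for i in range(40):
    a=arm.grab_frame('scene');s=arm.state();F.append(s['contact_force'])
F=np.array(F);print(s['clock'],s['position'],F.mean(0),F.min(0),F.max(0))
cv2.imwrite('pics/s6.png',a[...,::-1])
m=cv2.resize(a[150:220,165:235],None,fx=8,fy=8,interpolation=cv2.INTER_CUBIC)
cv2.imwrite('pics/v6.png',cv2.convertScaleAbs(m[...,::-1],alpha=1.5))
E
```

```text
13.1667 [0.4448 0.2244 0.1613] [-1.64   -0.2833 13.3392] [-2.9373 -1.7216 12.2391] [-0.4543  0.6132 14.326 ]
```

View pics/v6.png

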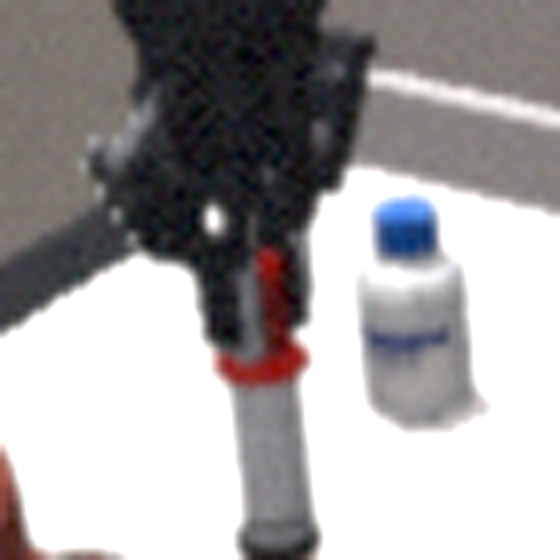

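The rim sits on the black pad. The net force averaged about 14.7 N over 2 s, with readings within ±1 N. I'll lift off and carry the gauge back.

Emit:
carry_out --slide '[[0, 0, -4], [0, 0, -12], [0, 0, -25], [0, 0, -42], [0, 0, -60]]' --rot '[[0, 0, 0], [0, 0, 0], [0, 0, 0], [0, 0, 0], [0, 0, 0]]' --jaw '[255, 255, 255, 255, 255]'

```text
clock: 13.58
position: [0.4433, 0.2238, 0.2204]
ee_rot: [-3.139, 0.001, 1.571]
contact_force: [-0.3, 0.1, -2.1]
opening: 0.0204
```

Emit:
carry_out --slide '[[0, 0, -15], [0, 0, -25.8], [-30, 5, -25.8], [-65, 10, -25.8], [-100, 16, -25.8]]' --rot '[[0, 0, 0], [0, 0, 0], [0, 0, 0], [0, 0, 0], [0, 0, 0]]' --jaw '[255, 255, 255, 255, 255]'

```text
clock: 14.0
position: [0.4596, 0.1235, 0.2461]
ee_rot: [-3.14, 0.0, 1.573]
contact_force: [1.1, 0.1, -1.3]
opening: 0.0201
```

Emit:
carry_out --slide '[[-38, 6, 0], [-76, 12, 0], [-114, 18, 0], [-152, 24, 0], [-190, 30, 0]]' --rot '[[0, 0, 0], [0, 0, 0], [0, 0, 0], [0, 0, 0], [0, 0, 0]]' --jaw '[255, 255, 255, 255, 255]'

```text
clock: 14.42
position: [0.4896, -0.0675, 0.246]
ee_rot: [-3.14, -0.001, 1.571]
contact_force: [0.7, 0.6, -0.3]
opening: 0.0201
```

Emit:
carry_out --slide '[[-38, 6, 0], [-76, 12, 0], [-114, 17, 0], [-150, 22, 0], [-180, 27, 0]]' --rot '[[0, 0, 0], [0, 0, 0], [0, 0, 0], [0, 0, 0], [0, 0, 0]]' --jaw '[255, 255, 255, 255, 255]'

```text
clock: 14.83
position: [0.5166, -0.2481, 0.2457]
ee_rot: [-3.14, -0.001, 1.569]
contact_force: [0.4, -0.4, -0.2]
opening: 0.0203
```

Emit:
carry_out --slide '[[-30, 5, 0], [-59.5, 8.5, 0], [-59.5, 8.5, 30], [-59.5, 8.5, 60], [-59.5, 8.5, 75]]' --rot '[[0, 0, 0], [0, 0, 0], [0, 0, 0], [0, 0, 0], [0, 0, 0]]' --jaw '[255, 255, 255, 255, 255]'

```text
clock: 15.25
position: [0.5238, -0.3046, 0.1673]
ee_rot: [-3.137, -0.004, 1.569]
contact_force: [-0.4, 0.1, -2.1]
opening: 0.0204
```

Emit:
carry_out --slide '[[0, 0, 15], [0, 0, 30], [0, 0, 35], [0, 0, 35], [0, 0, 35]]' --rot '[[0, 0, 0], [0, 0, 0], [0, 0, 0], [0, 0, 0], [0, 0, 0]]' --jaw '[255, 255, 255, 255, 255]'

```text
clock: 15.67
position: [0.5258, -0.3051, 0.1365]
ee_rot: [-3.141, -0.0, 1.571]
contact_force: [0.6, -0.5, -0.9]
opening: 0.0203
```

Emit:
carry_out --slide '[[0, 0, 8], [0, 0, 16], [0, 0, 24], [0, 0, 30], [0, 0, 30]]' --rot '[[0, 0, 0], [0, 0, 0], [0, 0, 0], [0, 0, 0], [0, 0, 0]]' --jaw '[255, 255, 255, 255, 255]'

```text
clock: 16.08
position: [0.5251, -0.3047, 0.1046]
ee_rot: [-3.14, -0.001, 1.571]
contact_force: [-0.7, -0.8, -1.0]
opening: 0.0201
```

Emit:
carry_out --slide '[[0, 0, 8], [0, 0, 14], [0, 0, 18], [0, 0, 18], [0, 0, 18]]' --rot '[[0, 0, 0], [0, 0, 0], [0, 0, 0], [0, 0, 0], [0, 0, 0]]' --jaw '[255, 255, 255, 255, 255]'

```text
clock: 16.5
position: [0.5259, -0.3052, 0.0881]
ee_rot: [-3.141, -0.0, 1.571]
contact_force: [0.3, -0.4, -0.5]
opening: 0.0204
```

Emit:
carry_out --slide '[[0, 0, 0.7], [0, 0, 1.2], [0, 0, 1.2], [0, 0, 1.2], [0, 0, 1.2]]' --rot '[[0, 0, 0], [0, 0, 0], [0, 0, 0], [0, 0, 0], [0, 0, 0]]' --jaw '[255, 255, 255, 230, 200]' --grip_force 25

```text
clock: 16.92
position: [0.526, -0.3054, 0.0872]
ee_rot: [3.141, 0.0, 1.571]
contact_force: [-0.0, 0.3, -1.5]
opening: 0.0202
```

Emit:
carry_out --slide '[[0, 0, 0], [0, 0, 0], [0, 0, 0], [0, 0, 0], [0, 0, 0]]' --rot '[[0, 0, 0], [0, 0, 0], [0, 0, 0], [0, 0, 0], [0, 0, 0]]' --jaw '[150, 80, 0, 0, 0]'

```text
clock: 17.33
position: [0.526, -0.3053, 0.0872]
ee_rot: [3.141, 0.0, 1.571]
contact_force: [-0.0, 0.0, 0.7]
opening: 0.0792
```

Emit:
carry_out --slide '[[0, 0, 0], [0, 0, 0], [0, 0, 0], [0, 0, 0], [0, 0, 0]]' --rot '[[0, 0, 0], [0, 0, 0], [0, 0, 0], [0, 0, 0], [0, 0, 0]]' --jaw '[0, 0, 0, 0, 0]'

```text
clock: 17.75
position: [0.526, -0.3053, 0.0871]
ee_rot: [-3.142, -0.0, 1.571]
contact_force: [0.4, -0.0, 0.1]
opening: 0.0859
```

Open. I'll retreat upward, then sideways to clear the view.

Emit:
carry_out --slide '[[0, 0, -20], [0, 0, -50], [0, 0, -90], [0, 0, -130], [0, 0, -150]]' --rot '[[0, 0, 0], [0, 0, 0], [0, 0, 0], [0, 0, 0], [0, 0, 0]]' --jaw '[0, 0, 0, 0, 0]'

```text
clock: 18.17
position: [0.5271, -0.3061, 0.2421]
ee_rot: [3.137, 0.003, 1.571]
contact_force: [1.0, -0.1, 0.4]
opening: 0.0853
```

Emit:
carry_out --slide '[[-20, -35, 0], [-40, -70, 0], [-60, -106, 0], [-80, -141, 0], [-100, -177, 0]]' --rot '[[0, 0, 0], [0, 0, 0], [0, 0, 0], [0, 0, 0], [0, 0, 0]]' --jaw '[0, 0, 0, 0, 0]'

```text
clock: 18.58
position: [0.3474, -0.4058, 0.2373]
ee_rot: [3.141, 0.0, 1.571]
contact_force: [1.2, -0.7, -0.6]
opening: 0.0851
```

Emit:
carry_out --slide '[[-20, -35, 0], [-40, -70, 0], [-60, -106, 0], [-60, -106, 0], [-60, -106, 0]]' --rot '[[0, 0, 0], [0, 0, 0], [0, 0, 0], [0, 0, 0], [0, 0, 0]]' --jaw '[0, 0, 0, 0, 0]'

```text
clock: 19.0
position: [0.2411, -0.4662, 0.2371]
ee_rot: [3.142, 0.0, 1.567]
contact_force: [0.1, -0.4, -0.3]
opening: 0.0855
```

```bash
python3 - <<'E'
from h import *
np.set_printoptions(precision=4,suppress=True)
a=save('scene','s7.png');b=save('top','t7.png');s=arm.state();print(s['clock'],s['position'],s['contact_force'])
m=np.hstack([cv2.resize(i[y-25:y+25,x-25:x+25],None,fx=8,fy=8,interpolation=cv2.INTER_CUBIC) for i,x,y in((a,378,250),(b,398,221))])
cv2.imwrite('pics/f7.png',m[...,::-1])
for z in(.121,.131,.138): print(z,proj('scene',[.526,-.305,z]),proj('top',[.526,-.305,z]))
for c,n in(('top','beaker'),('top','bottle')): print(n,[np.round(r['uv'],1) for r in arm.place_of(c,n)[:1]])
E
```

```text
19.1 [ 0.2432 -0.465   0.2371] [-0.5207  0.3656 -0.2681]
0.121 [382.5164 238.4304] [404.6246 219.6171]
0.131 [382.9121 235.1373] [405.7245 219.4712]
0.138 [383.1911 232.815 ] [406.5062 219.3676]
beaker [array([282.9, 152.6])]
bottle [array([163.1, 161.3])]
```

View pics/f7.png

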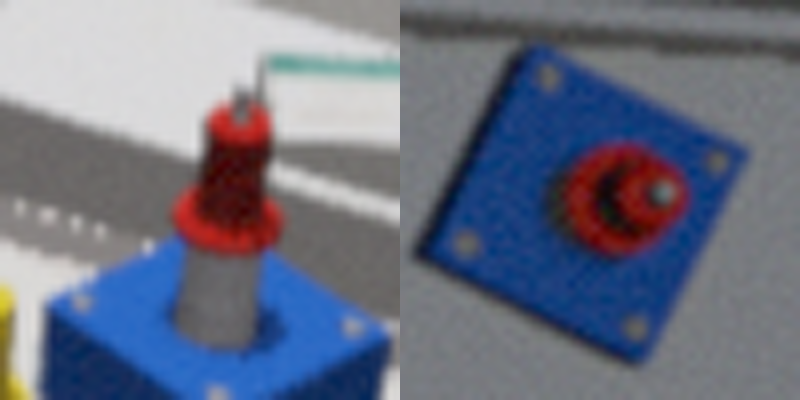

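The gauge stands upright in the stand with its rod further out: the tip is at about (383,235.5) in the scene view and (405.3,219.7) in the top view. I'll quantify that against the first picture.

```bash
python3 - <<'E'
from h import *
n=np.mean([arm.grab_frame('scene').astype(float) for _ in range(8)],0)
t=np.mean([arm.grab_frame('top').astype(float) for _ in range(8)],0)
o=np.mean([cv2.imread(f'pics/{f}.png')[...,::-1].astype(float) for f in('s0','s1')],0)
ot=np.mean([cv2.imread(f'pics/{f}.png')[...,::-1].astype(float) for f in('t0','t1')],0)
k=lambda i,x,y:cv2.resize(np.clip(i[y-11:y+11,x-11:x+11],0,255).astype(np.uint8),None,fx=13,fy=13,interpolation=cv2.INTER_NEAREST)
m=np.vstack([np.hstack([k(o,383,237),k(n,383,237)]),np.hstack([k(ot,404,220),k(t,404,220)])])
cv2.imwrite('pics/d8.png',m[...,::-1])
E
```

```text
(no output)
```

View pics/d8.png

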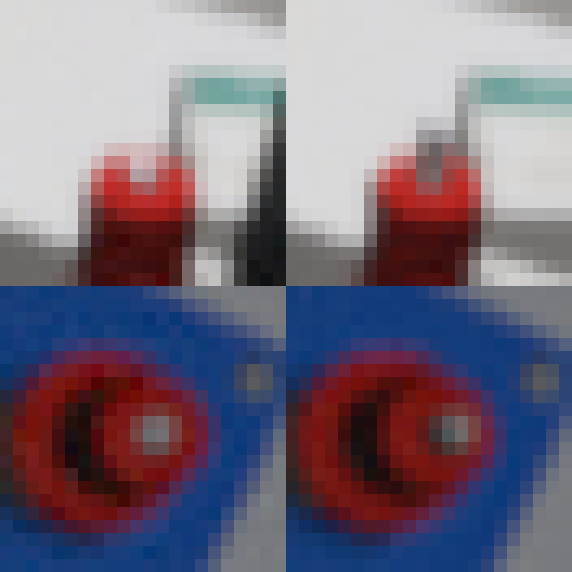

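```bash
python3 - <<'E'
from h import *
t=np.mean([arm.grab_frame('top').astype(float) for _ in range(6)],0)
ot=np.mean([cv2.imread(f'pics/{f}.png')[...,::-1].astype(float) for f in('t0','t1')],0)
for i in(ot,t):
    g=i[215:225,398:411,1]; print(np.round(g[3:7]).astype(int)); w=np.clip(g[2:8]-50,0,None); print((w.sum(0)*np.arange(398,411)).sum()/w.sum())
s=arm.state();print(s['clock'],s['contact_force'],s['dq'].round(3))
E
```

```text
[[ 21  16  11  11  21  26  46  54  38  28  43  56  58]
 [ 18  12  24  26  23  60  96 103  68  28  30  52  56]
 [ 18  14  10  22  30  69 107 111  67  33  28  49  62]
 [  9  15   9  29  28  44  74  76  48  17  32  55  61]]
405.68323699421967
[[ 14  13  18  22  20  20  31  48  55  44  45  58  60]
 [ 15  17  16  26  27  24  52  86 103  68  40  55  59]
 [ 15  13  14  22  23  29  48  86 104  68  38  50  57]
 [ 18  15  17  24  30  24  32  58  67  42  36  55  60]]
406.8783325254484
20.3 [-0.22278895  0.42686906 -0.45229235] [ 0.001  0.    -0.    -0.002  0.002  0.001]
```

The white rod tip has moved outward about 1.3 px in the top view, which is roughly 12 mm of travel. I'll hand in.

```bash
python3 -c "
from cell import arm
print(arm.close_job())"
```

```text
the job is handed in; nothing more can be done
None
```

I pressed the red-topped gauge onto the cylinder's valve, stood it back in the blue stand with its rod out, and handed the job in at about 20 s. No verdict was reported.

- **Press:** the rim was seated on the black pad. Force stayed at about 13.6 to 14.7 N for roughly 3 s, including 2 s at about 14.7 N. Readings scattered by about 1 N and never came near 22 N. Sideways forces on the tool stayed below 3 N.
- **Gauge back in the stand:** the last pictures show it upright in the hole, with the gripper open and well clear.
- **Bystanders:** the beaker and bottle are where they were, within 2 px (about 5 mm, network noise).
- **Rod:** the top camera puts it about 12 mm further out. The scene camera only shows at least 6 mm, because the white tip is lost against the white tray behind it. Both are above the required 5 mm, but the exact reading is uncertain.

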